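# Push a keyed-alike set of lock cylinders home in the sprung marking jig

### The arm

A 6-joint arm with a two-finger parallel gripper is mounted at the origin on a cart in front of the work surface, level with it; the furniture and walls round the work are solid. World frame = base frame: x ahead of the robot, y to its left, z up, the work surface at z = 0. Lengths are in mm, angles in rad, forces in N, time in s.
With the tool pointing down it reaches from about 350 to 775 mm from the base axis. Payload 7.3 kg.
Tool frame: the origin (TCP) lies on the centre line of the jaws, within the pads' length; the fingertips stand finger_overhang ahead of it and the grasp point (between the pads) lies 8 mm behind it (finger_overhang is the distance from the TCP to the fingertips, in mm); z points along the fingers, y is the line along which they close (so a half turn about z gives the same grasp; the last joint's range is limited). The gripper opens to 92 mm and grips with 3 to 60 N. Pads are 19 mm wide; open, the fingers measure 130 mm over their backs; the gripper's body (75 mm by 190 mm) begins 47 mm behind the grasp point.
Start: joints at [-1.34, 0.342, 1.524, -0, 1.275, -0.146], TCP at [193.196, -488.183, 201.941] pointing down, gripper open.
Joint ranges: [-2.53, 2.53], [-0.77, 2.02], [0.04, 2.7], [-1, 4.14], [0.28, 2.66], [-3.11, 3.11]. Speed limits (rad/s): [2.57, 2.57, 3.14, 3.14, 3.14, 3.14].

### API

Orientations are given as [roll, pitch, yaw] about the fixed x, y, z axes, in that order (R = Rz(yaw) Ry(pitch) Rx(roll)).
In Python, from plant import get_obs, capture, close_job, finger_overhang gives the robot as it stands.
- The arm moves only by the shell command python3 -m inch 'ROWS'. ROWS is JSON, one flat list of numbers, 7 for each row, row after row: the turn, a rotation vector about the tool's x, y, z scaled (see below), then the shift along the tool's x, y, z scaled (see below), then the closure, from -1 (fully open) to 1 (shut). In form: [ax, ay, az, tx, ty, tz, gripper, ax, ay, az, tx, ty, tz, gripper, ...]. A call has 1 to 10 rows; each row shifts and turns the commanded pose from where the row before left it, along the tool's axes as they then stand; what a row does not reach is not made up. The controller multiplies each number of a shift by 0.8 m and each number of a turn by 1.5 rad. A row lasts 1/12 s, in which the tool goes at most 41.7 mm and 7.16 degrees, less where a joint would pass 70% of its speed; a pose out of reach is approached as far as the arm can. A call with a number of a shift or a turn outside -1 to 1 is refused whole. A call with a gripper value outside its range is refused whole. The fingers move at their own pace and stop on an object; the grip force is fixed at half the most. Time passes only in rows, so rows that do not move let the fingers close. It gives the time, the measured TCP pose, the force, the opening and the grip force at its end, in the units of the state.
- get_obs(): the state, without advancing time (a new reading comes with each control period).
- capture(name): name is "scene" or "top" or "wrist"; returns a dict with "image" (384x512x3 uint8, red, green, blue), "mtx" (3x3 intrinsics, pixels), "pose" (4x4, takes a point from camera to world coordinates). Camera axes: x right, y up, looking along -z (the intrinsics and any distortion apply to the point x, -y, -z); pixel columns grow to the right and rows downward; lengths in mm; the calibration is good to about 2 mm. A picture is of the moment at which its call begins. There is no depth.
- close_job(): hands the job in; it is judged then, once.
The state is a dict: "time": time; "joint_positions": joint angles; "dq": joint speeds; "tau": joint torques, N m; "tool_pos": TCP position; "tcp_rot": TCP orientation; "contact_force": force on the tool from outside, world axes, zero at the start; "moment": the same for the moment, N m; "grip_width": finger opening in mm; "finger_force": force on a finger pad.
Only numpy, scipy, OpenCV 4.12 (cv2) and the standard library are available. Lean on these libraries where they do the work, as an engineer would, in place of code of your own. Each camera call takes 0.05 s, during which the arm holds its last target. There are 200 camera calls.

### The job

The four brass lock cylinders of a keyed-alike set lie loosely in the lanes of the marking jig. Lift the straightedge by its wooden grip out of its rest, and with its blade (not with the fingers) push all four cylinders together, gently, down the lanes against the sprung stop bar until the catch strip has sprung up behind all four and holds them; do not ram the stop bar against its end. Then stand the straightedge upright back in the groove of its rest, let go, and leave the other things on the bench where they are.

Things in the scene. Friction and masses are not known exactly. Their poses are not given: they have to be found in the camera images.
- jig: Marking jig, fixed: grey plate 163 x 170 x 12 mm with four lanes. Origin on the bench under the plate (it spans x -93 to 70 mm); +x = push direction, towards the stop bar; y across. Lane floor z 12 mm, lane centres y -57.8, -19.3, 19.3, 57.8 mm, lanes 36 mm wide between ribs 5 mm high. Steel block behind the stop bar: x 56 to 70 mm, top z 34 mm
- jig_datum (a point): Point on the lane floor, mid-width, on the far face of the catch strip (jig x -36, y 0, z 12 mm); axes as the jig. A cylinder is held when its whole length lies on the +x side of this face; the strip then presses on its near end
- catch_strip (a joint): Height of the sprung steel catch strip (across all lanes, 6 mm thick, jig x -42 to -36 mm): 0 = pressed flush by a cylinder lying over it; 0.0055 m = up, standing 5 mm above the floor. It rises by itself (spring 1.4 N) once no cylinder lies over it. A blade held 7 mm or more above the lane floor clears it and the ribs
- stop_bar (a joint): Travel of the sprung steel stop bar (154 mm wide, 14 mm high): 0 = forward, face at jig x 25 mm; grows towards +x; 0.0085 m = solid end. Spring 3.5 N at 0, plus 0.25 N per mm. With four cylinders held it stands near 0.006 m: some 2.5 mm remain from the strip's rising to the solid end, where the force climbs steeply. Over 13 N on the bar harms it; pushing home takes 6 to 9 N with friction
- cylinder_1_center (a point): Middle, half-way up, of a brass lock cylinder 67 mm long, 32 mm wide, 17 mm high, 0.13 to 0.23 kg, lying on its side in the lane at jig y -57.8 mm. Its y axis runs along its length (along the lane), x across, z up. At the start its near end lies 8 to 33 mm short of the datum, so it covers the catch strip
- cylinder_2_center (a point): the same for the cylinder in the lane at jig y -19.3 mm
- cylinder_3_center (a point): the same for the cylinder in the lane at jig y 19.3 mm
- cylinder_4_center (a point): the same for the cylinder in the lane at jig y 57.8 mm
- straightedge_grip (a point): Middle of the straightedge's beech grip, 16 mm thick (x), 84 mm long (y), reaching 12 mm below and above this point. Below it the aluminium blade: 10 mm thick (x), 160 mm long (y), 26 mm high, lower edge 36 mm below this point; both faces straight and alike. z up. 0.24 kg
- rest_groove (a point): Middle of the groove floor of the straightedge's rest: a beech block 56 x 130 mm (x, y), fixed, top 20 mm above the bench. The groove runs along y: floor 6 mm above the bench, 14 mm deep, 17 mm wide, mouth eased to 22 mm. z up. At the start the straightedge stands in it on its blade's lower edge
- pin_tin: bystander: small round steel tin, 46 mm across, 32 mm high, origin under its middle
- padlock: bystander: brass padlock lying flat, 63 x 42 x 19 mm, origin under its middle
- marker: bystander: black marker pen lying down, 132 mm long, 18 mm thick, origin under its middle
Mind the look-alikes: they are no part of the job. What is shaped like the part that bears cylinder_3_center but blue or orange is not meant.

How it is judged (in metres and radians):
On the way, in this order (a step that is already met when the one before it is completed fails the run):
1. the straightedge is lifted clear of its rest (z of straightedge_grip in the frame of rest_groove above 0.056 m), for 0.2 s.
2. all four cylinders are past the catch strip, lying flat in their lanes, and the strip has sprung up behind them (value of joint catch_strip above 0.004 m and x of cylinder_1_center in the frame of jig_datum between 0.031 and 0.045 m and z of cylinder_1_center in the frame of jig_datum between 0.004 and 0.013 m and angle between the y axis of each of cylinder_1_center, cylinder_2_center, cylinder_3_center, cylinder_4_center and the x axis of jig_datum, either way round below 0.12 rad and x of cylinder_2_center in the frame of jig_datum between 0.031 and 0.045 m and z of cylinder_2_center in the frame of jig_datum between 0.004 and 0.013 m and x of cylinder_3_center in the frame of jig_datum between 0.031 and 0.045 m and z of cylinder_3_center in the frame of jig_datum between 0.004 and 0.013 m and x of cylinder_4_center in the frame of jig_datum between 0.031 and 0.045 m and z of cylinder_4_center in the frame of jig_datum between 0.004 and 0.013 m), for 0.2 s.
At the end, for the whole second after the job is handed in: The catch strip is up (over 4 mm) behind all four cylinders, which lie flat and straight in their lanes wholly beyond it; the straightedge is still and upright (within 7 degrees) in the groove of its rest, seated to 5 mm, within 25 mm of its middle lengthways (all of step 2 and x of straightedge_grip in the frame of rest_groove between -0.006 and 0.006 m and y of straightedge_grip in the frame of rest_groove between -0.025 and 0.025 m and z of straightedge_grip in the frame of rest_groove between 0.031 and 0.041 m and angle between straightedge_grip's own z axis and vertical below 0.12 rad and linear speed of straightedge below 0.02 m/s); the robot touches nothing.
It fails at once if the stop bar is rammed (more than 13 N on it) (contact force between stop_bar and anything else above 13 N).
It fails at once if the fingers push the cylinders (more than 3 N) (contact force between the fingers and cylinder_1 above 3 N or contact force between the fingers and cylinder_2 above 3 N or contact force between the fingers and cylinder_3 above 3 N or contact force between the fingers and cylinder_4 above 3 N).
It fails at once if a bystander (tin, padlock or marker) is moved more than 20 mm (distance of any of pin_tin, padlock, marker from where it was at the start of the episode above 0.02 m).
It also fails if it takes over 58 s, if anything falls off the work surface, if the arm or the gripper's body presses on something with over 40 N, if the wrist force passes 120 N, or if a joint passes its speed limit or range.

## Working session

There is one attempt and no reset: what is moved stays moved. The work goes in short steps, Python scripts to look and compute and a shell command to move; the robot and the scene stay as the last step left them, time stands still between calls to the robot, and variables do not carry over. Pictures are saved under pics/ and viewed, at most 10 in all, crops included, and the job is handed in when it is done.

```bash
mkdir -p pics; ls; python3 - <<'E'
from plant import *
import cv2,numpy as np
print(get_obs(), finger_overhang)
for n in("scene","top"):
    c=capture(n); cv2.imwrite(f"pics/{n}0.png",c["image"][:,:,::-1]); print(n,c["mtx"],c["pose"].round(3), [k for k in c])
    np.savez(f"{n}0.npz",**{k:c[k] for k in("image","mtx","pose")})
E
```

```text
pics
{'time': 0.0, 'joint_positions': array([-1.34005680e+00,  3.42701890e-01,  1.52500440e+00, -4.12796321e-05,
        1.27538845e+00, -1.45967949e-01]), 'dq': array([ 0.00105541, -0.00059328, -0.00123373, -0.00056432, -0.00049857,
       -0.00107008]), 'tau': array([-2.80329870e-03, -4.31254935e+01, -2.44221675e+01,  7.14259129e-02,
        5.58997749e-02, -1.25528209e-04]), 'tool_pos': array([ 193.04945427, -487.74778732,  201.26020485]), 'tcp_rot': array([-3.14010080e+00, -1.79424793e-04,  3.76719393e-01]), 'contact_force': array([-0.40469333, -0.66846715, -0.21990439]), 'moment': array([ 0.00188578, -0.03372374,  0.04462748]), 'finger_force': 0.0, 'grip_width': 92.04008728741567} 11.0
scene [[426.4943953    0.         256.31712968]
 [  0.         426.4943953  193.34148027]
 [  0.           0.           1.        ]] [[-5.57000e-01  6.88000e-01 -4.66000e-01  5.66620e+01]
 [-8.31000e-01 -4.59000e-01  3.15000e-01  4.55715e+02]
 [ 3.00000e-03  5.63000e-01  8.27000e-01  9.28491e+02]
 [ 0.00000e+00  0.00000e+00  0.00000e+00  1.00000e+00]] ['image', 'mtx', 'pose']
top [[376.42992545   0.         254.24928728]
 [  0.         376.42992545 193.84803058]
 [  0.           0.           1.        ]] [[ 2.60000e-02  9.95000e-01 -9.20000e-02  4.49235e+02]
 [-1.00000e+00  2.50000e-02 -7.00000e-03  1.21413e+02]
 [-4.00000e-03  9.20000e-02  9.96000e-01  9.95728e+02]
 [ 0.00000e+00  0.00000e+00  0.00000e+00  1.00000e+00]] ['image', 'mtx', 'pose']
```

View pics/top0.png

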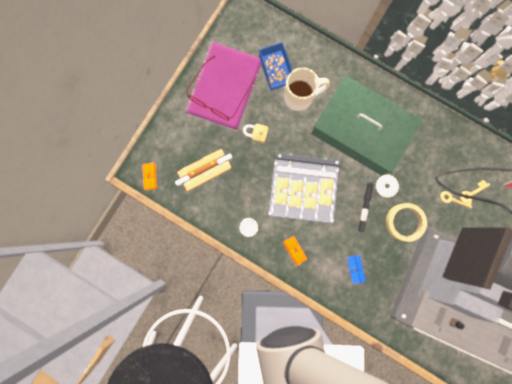

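View pics/scene0.png

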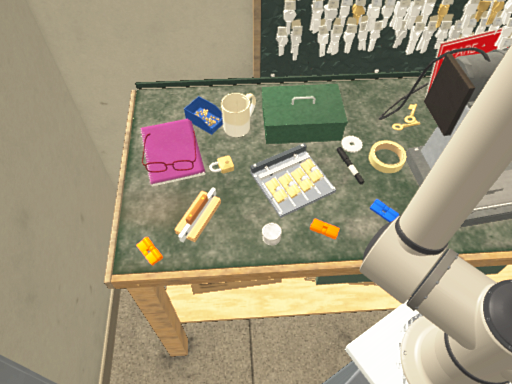

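The top view shows the jig at about (305,188), with its stop bar at the upper edge (world +x), and the straightedge in its rest at about (204,170). The tin is at (249,228), the padlock at (258,132) and the marker at (365,205). The blue and orange pieces are the decoys. I'll zoom in on the jig and the rest.

```bash
cat > h.py <<'E'
import numpy as np,cv2
def load(n): return dict(np.load(n+".npz"))
def ray(c,uv,z):
    uv=np.atleast_2d(uv).astype(float); K,P=c["mtx"],c["pose"]
    d=np.c_[(uv[:,0]-K[0,2])/K[0,0],-(uv[:,1]-K[1,2])/K[1,1],-np.ones(len(uv))]@P[:3,:3].T
    return P[:3,3]+d*((z-P[2,3])/d[:,2])[:,None]
def proj(c,X):
    K,P=c["mtx"],c["pose"]; q=(np.atleast_2d(X)-P[:3,3])@P[:3,:3]
    return np.c_[K[0,0]*q[:,0]/-q[:,2]+K[0,2],K[1,1]*q[:,1]/q[:,2]+K[1,2]]
def tri(c1,u1,c2,u2):
    A=[];b=[]
    for c,u in((c1,u1),(c2,u2)):
        o=c["pose"][:3,3];d=ray(c,u,0)[0]-o;d/=np.linalg.norm(d);M=np.eye(3)-np.outer(d,d);A.append(M);b.append(M@o)
    return np.linalg.lstsq(np.vstack(A),np.hstack(b),rcond=None)[0]
E
python3 - <<'E'
from h import *
t=load("top0")["image"][:,:,::-1];s=load("scene0")["image"][:,:,::-1]
def z(im,x,y,w,h,k): return cv2.resize(im[y:y+h,x:x+w],None,fx=k,fy=k,interpolation=cv2.INTER_CUBIC)
a=z(t,260,145,90,85,4.4)  # 396x374
b=z(t,165,140,80,60,4.4); c=z(s,240,140,100,75,4); d=z(s,165,180,65,70,4)
o=np.zeros((600,800,3),np.uint8)
for i,x0,y0 in((a,0,0),(b,400,0),(c,0,376),(d,410,280)):
    h=min(i.shape[0],600-y0);w=min(i.shape[1],800-x0);o[y0:y0+h,x0:x0+w]=i[:h,:w]
cv2.imwrite("pics/z.png",o)
E
```

```text
(no output)
```

View pics/z.png

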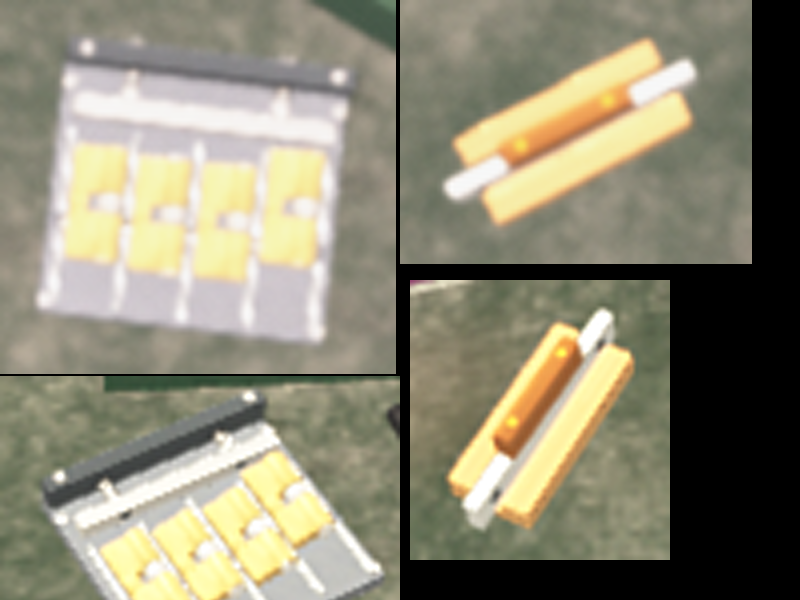

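The zoom shows the grey plate with four yellow cylinders at uneven positions along the lanes, with the cream stop bar and the dark block above them. The brown grip and white blade stand in the pale beech rest. Next I measure these by colour.

```bash
python3 - <<'E'
from h import *
def mask(c,roi,lo,hi):
    x,y,w,h=roi; hsv=cv2.cvtColor(c["image"],cv2.COLOR_RGB2HSV); m=np.zeros(hsv.shape[:2],np.uint8)
    m[y:y+h,x:x+w]=cv2.inRange(hsv,lo,hi)[y:y+h,x:x+w]; return m
def rects(c,m,z,minA=25):
    out=[]
    for k in cv2.findContours(m,cv2.RETR_EXTERNAL,cv2.CHAIN_APPROX_NONE)[0]:
        if cv2.contourArea(k)<minA: continue
        P=ray(c,k[:,0,:],z)[:,:2].astype(np.float32); (cx,cy),(w,h),a=cv2.minAreaRect(P)
        if w<h: w,h,a=h,w,a+90
        out.append((round(cx,1),round(cy,1),round(w,1),round(h,1),round((a+90)%180-90,1)))
    return sorted(out,key=lambda r:r[1])
T=load("top0");S=load("scene0")
hs=cv2.cvtColor(T["image"],cv2.COLOR_RGB2HSV)
for n,p in(("grip",(206,166)),("wood",(210,178)),("cyl",(282,188)),("plate",(290,209)),("bar",(300,170)),("blade",(224,158))): print(n,hs[p[1],p[0]])
for n,c,rg,rj in(("top",T,(165,140,80,60),(262,148,86,80)),("scene",S,(165,180,65,70),(240,140,100,80))):
    print(n,"grip",rects(c,mask(c,rg,(8,150,90),(17,255,235)),54))
    print(n,"wood",rects(c,mask(c,rg,(14,70,180),(25,165,255)),20))
    print(n,"cyl",rects(c,mask(c,rj,(20,70,150),(35,255,255)),29))
    bl=mask(c,rg,(0,0,190),(180,40,255)); print(n,"blade",rects(c,bl,32,6))
z=lambda u:(260+u[0]/4.4,145+u[1]/4.4)
for n,pts,h in(("near corners",[(43,300),(322,338)],14),("bar face",[(75,116),(335,142)],26),("block front top",[(66,62),(350,95)],34),("block back top",[(68,38),(355,75)],34)):
    P=ray(T,[z(p) for p in pts],h); d=P[1]-P[0]; print(n,P.round(1).tolist(),np.linalg.norm(d).round(1),np.degrees(np.arctan2(d[0],-d[1])).round(1))
E
```

```text
grip [ 14 161 237]
wood [ 18 114 240]
cyl [ 22  84 242]
plate [154   9 205]
bar [ 15   4 246]
blade [  0   0 247]
top grip [(594.2, 260.2, 75.9, 8.0, -65.3)]
top wood [(583.6, 252.2, 134.3, 24.0, -61.1), (615.3, 270.0, 133.5, 28.6, -61.6)]
top cyl [(547.7, -56.7, 63.7, 30.0, -4.0), (556.1, -20.0, 30.5, 21.6, -80.4), (524.6, -17.3, 33.6, 28.3, 0.8), (542.0, 20.5, 62.4, 29.6, -4.4), (547.3, 57.4, 63.6, 29.5, -4.7)]
top blade [(628.6, 207.7, 38.3, 14.1, -61.6), (568.9, 315.8, 37.9, 14.0, -61.6)]
scene grip [(589.1, 265.9, 84.2, 15.4, -66.8)]
scene wood [(580.0, 256.6, 137.9, 26.7, -59.5)]
scene cyl [(542.1, -31.4, 82.2, 74.1, -86.2), (542.9, 45.3, 73.4, 72.2, -6.5)]
scene blade [(594.8, 266.2, 168.3, 19.2, -60.5)]
near corners [[490.0, 86.2, 14.0], [471.8, -79.0, 14.0]] 166.2 -6.3
bar face [[598.7, 70.1, 26.0], [587.1, -83.4, 26.0]] 154.0 -4.3
block front top [[629.4, 76.5, 34.0], [613.9, -90.4, 34.0]] 167.6 -5.3
block back top [[643.7, 75.6, 34.0], [625.9, -93.2, 34.0]] 169.8 -6.0
```

```bash
python3 - <<'E'
from h import *
from plant import capture
T=load("top0");S=load("scene0")
for X in([193,-488,201],[193,-488,0],[0,0,0]): print(X,proj(T,[X]).round(),proj(S,[X]).round())
print(ray(T,[(447,255),(510,232),(437,235),(400,310)],0).round(), ray(T,[(260,132),(302,90),(316,125),(365,205),(249,228)],20).round())
c=capture("wrist"); cv2.imwrite("pics/w0.png",c["image"][:,:,::-1]); print(c["pose"].round(2))
E
```

```text
[193, -488, 201] [[553. 363.]] [[569. 141.]]
[193, -488, 0] [[491. 335.]] [[523. 192.]]
[0, 0, 0] [[299. 409.]] [[453. 363.]]
[[ 393. -379.    0.]
 [ 457. -545.    0.]
 [ 445. -354.    0.]
 [ 250. -255.    0.]] [[ 704.  117.   20.]
 [ 821.    8.   20.]
 [ 726.  -31.   20.]
 [ 517. -160.   20.]
 [ 450.  139.   20.]]
[[ 3.7000e-01  8.9000e-01  2.5000e-01  2.6111e+02]
 [-9.3000e-01  3.5000e-01  1.0000e-01 -4.6041e+02]
 [-0.0000e+00 -2.7000e-01  9.6000e-01  3.8579e+02]
 [ 0.0000e+00  0.0000e+00  0.0000e+00  1.0000e+00]]
```

View pics/w0.png

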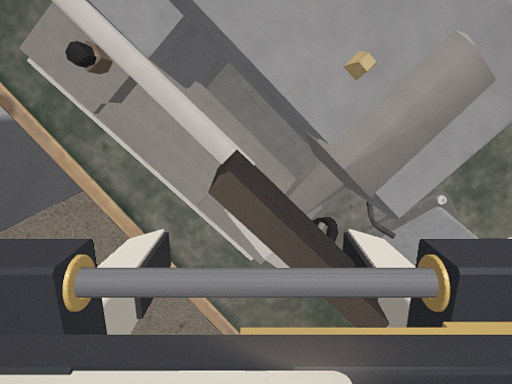

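The wrist view shows the machine with its brown box just ahead of and below the open gripper. I'll go up first, then across at constant orientation.

```bash
python3 -m inch '[0,0,0,0,0,-0.05,-1, 0,0,0,0,0,-0.05,-1, 0,0,0,0,0,-0.05,-1]' && python3 -m inch '[0,0,0,0.0371,-0.0311,0,-1,0,0,0,0.0371,-0.0311,0,-1,0,0,0,0.0371,-0.0311,0,-1,0,0,0,0.0371,-0.0311,0,-1,0,0,0,0.0371,-0.0311,0,-1,0,0,0,0.0371,-0.0311,0,-1,0,0,0,0.0371,-0.0311,0,-1,0,0,0,0.0371,-0.0311,0,-1,0,0,0,0.0371,-0.0311,0,-1,0,0,0,0.0371,-0.0311,0,-1]'
python3 -m inch '[0,0,-0.08,0,0,0,-1,0,0,-0.08,0,0,0,-1,0,0,-0.08,0,0,0,-1,0,0,-0.08,0,0,0,-1,0,0,-0.08,0,0,0,-1,0,0,-0.08,0,0,0,-1,0,0,-0.08,0,0,0,-1,0,0,-0.08,0,0,0,-1,0,0,-0.08,0,0,0,-1,0,0,-0.08,0,0,0,-1]'
```

```text
time: 0.4
tool_pos: [193.0, -487.5, 322.9]
tcp_rot: [-3.139, -0.0, 0.377]
contact_force: [0.3, -1.8, 0.3]
grip_width: 92.0
finger_force: 0.0
time: 1.23
tool_pos: [377.9, -145.7, 321.9]
tcp_rot: [3.141, -0.0, 0.377]
contact_force: [0.9, -0.4, -0.8]
grip_width: 91.6
finger_force: 0.0
time: 2.07
tool_pos: [377.5, -147.5, 321.7]
tcp_rot: [-3.141, -0.0, 1.583]
contact_force: [-0.0, 0.1, -0.4]
grip_width: 91.5
finger_force: 0.0
```

```bash
python3 -m inch '[0,0,0,0.0353,0.0326,0,-1,0,0,0,0.0353,0.0326,0,-1,0,0,0,0.0353,0.0326,0,-1,0,0,0,0.0353,0.0326,0,-1,0,0,0,0.0353,0.0326,0,-1,0,0,0,0.0353,0.0326,0,-1,0,0,0,0.0353,0.0326,0,-1,0,0,0,0,0,0,-1]'
python3 - <<'E'
from h import *
from plant import capture
c=capture("wrist"); cv2.imwrite("pics/w1.png",cv2.resize(c["image"][:,:,::-1],None,fx=1.5,fy=1.5)); np.savez("w1.npz",image=c["image"],mtx=c["mtx"],pose=c["pose"]); print(c["pose"].round(2),c["mtx"][0])
E
```

```text
time: 2.73
tool_pos: [561.7, 55.9, 319.7]
tcp_rot: [-3.14, -0.002, 1.581]
contact_force: [-1.2, 0.0, -0.1]
grip_width: 91.7
finger_force: 0.0
[[ 1.0000e+00 -1.0000e-02 -0.0000e+00  5.6074e+02]
 [ 1.0000e-02  9.6000e-01  2.7000e-01  1.2964e+02]
 [-0.0000e+00 -2.7000e-01  9.6000e-01  5.0427e+02]
 [ 0.0000e+00  0.0000e+00  0.0000e+00  1.0000e+00]] [323.2628735    0.         255.81882696]
```

View pics/w1.png

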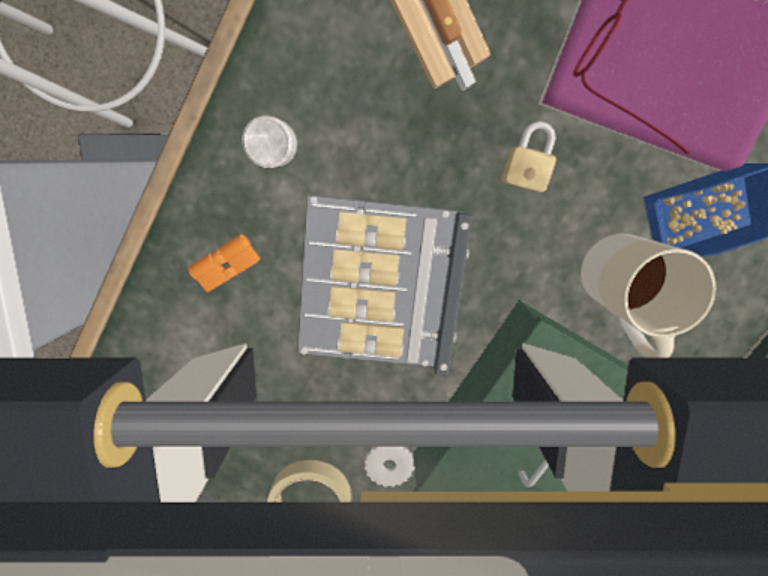

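The wrist view shows the jig clearly: plate corners near (309,197) and (301,355) on the near side, the block at x≈447–470 and the cream bar at x≈408–437. The tin, padlock, rest and toolbox are all clear of the work.

```bash
python3 - <<'E'
from h import *
W=load("w1")
hsv=cv2.cvtColor(W["image"],cv2.COLOR_RGB2HSV)
def rects(m,z,minA):
    out=[]
    for k in cv2.findContours(m,cv2.RETR_EXTERNAL,cv2.CHAIN_APPROX_NONE)[0]:
        if cv2.contourArea(k)<minA: continue
        P=ray(W,k[:,0,:],z)[:,:2].astype(np.float32);(cx,cy),(w,h),a=cv2.minAreaRect(P)
        if w<h:w,h,a=h,w,a+90
        out.append(tuple(np.round((cx,cy,w,h,(a+90)%180-90),1)))
    return out
def roi(m,x,y,w,h):
    o=np.zeros_like(m);o[y:y+h,x:x+w]=m[y:y+h,x:x+w];return o
for n,p in(("bar",(285,170)),("cyl",(232,158)),("plate",(208,200)),("block",(306,190)),("bench",(180,200))): print(n,hsv[p[1],p[0]])
bar=roi(cv2.inRange(hsv,(10,5,170),(35,60,255)),268,140,25,110)
print("bar@26",rects(bar,26,40))
cy=roi(cv2.inRange(hsv,(15,60,120),(30,255,255)),215,135,60,110)
print("cyl@29",rects(cy,29,60))
pl=roi(cv2.inRange(hsv,(100,8,70),(150,80,230)),195,125,85,125)
k=max(cv2.findContours(pl,cv2.RETR_EXTERNAL,cv2.CHAIN_APPROX_NONE)[0],key=cv2.contourArea)
P=ray(W,k[:,0,:],12); e=[]  # near edge: leftmost point of each row
for v in range(138,232,2):
    u=[q[0] for q in k[:,0,:] if q[1]==v]
    if u: e.append(ray(W,(min(u)-.5,v),12)[0])
e=np.array(e); r=[]
f=cv2.fitLine(e[:,:2].astype(np.float32),cv2.DIST_HUBER,0,.01,.01).ravel(); print("near edge",f, np.degrees(np.arctan2(f[0],f[1])))
blk=cv2.inRange(hsv,(0,0,20),(180,90,75)); blk=roi(blk,288,138,26,112); print("block@34",rects(blk,34,60))
E
```

```text
bar [ 13  11 203]
cyl [ 20  81 213]
plate [130   5 148]
block [110  14 106]
bench [ 35  26 107]
bar@26 [(np.float64(602.0), np.float64(-3.0), np.float64(153.6), np.float64(17.5), np.float64(84.6))]
cyl@29 [(np.float64(547.3), np.float64(-52.2), np.float64(65.0), np.float64(33.1), np.float64(-5.0)), (np.float64(537.9), np.float64(-14.0), np.float64(65.5), np.float64(32.6), np.float64(-5.0)), (np.float64(541.3), np.float64(24.2), np.float64(65.2), np.float64(31.7), np.float64(-5.2)), (np.float64(547.2), np.float64(60.7), np.float64(65.4), np.float64(31.7), np.float64(-5.3))]
near edge [6.1384287e-02 9.9811423e-01 5.0308820e+02 2.5050051e+01] 3.5192728
block@34 [(np.float64(622.5), np.float64(-3.5), np.float64(167.3), np.float64(4.2), np.float64(84.5))]
```

```bash
python3 -m inch '[0,0,0,0.0428,0.0081,0,-1,0,0,0,0.0428,0.0081,0,-1,0,0,0,0.0428,0.0081,0,-1,0,0,0,0.0428,0.0081,0,-1,0,0,0,0.0428,0.0081,0,-1,0,0,0,0.0428,0.0081,0,-1]' ; python3 -m inch '[0,0,-0.082,0,0,0.03,-1,0,0,-0.082,0,0,0.03,-1,0,0,-0.082,0,0,0.03,-1,0,0,-0.082,0,0,0.03,-1,0,0,0,0,0,0,-1]'
python3 - <<'E'
from h import *
from plant import capture
c=capture("wrist"); cv2.imwrite("pics/w2.png",c["image"][:,:,::-1]); np.savez("w2.npz",image=c["image"],mtx=c["mtx"],pose=c["pose"])
h=cv2.cvtColor(c["image"],cv2.COLOR_RGB2HSV); m=cv2.inRange(h,(8,110,60),(17,255,255)); m[240:]=0
k=max(cv2.findContours(m,0,2)[0],key=cv2.contourArea); print(cv2.minAreaRect(k))
print(cv2.minAreaRect(ray(c,k[:,0,:],54)[:,:2].astype(np.float32)))
E
```

```text
time: 3.28
tool_pos: [596.4, 257.3, 322.1]
tcp_rot: [-3.141, 0.001, 1.576]
contact_force: [0.6, -0.3, 0.1]
grip_width: 91.7
finger_force: 0.0
time: 3.7
tool_pos: [594.0, 255.1, 220.6]
tcp_rot: [-3.132, -0.002, 2.072]
contact_force: [-1.0, 0.6, -0.9]
grip_width: 91.6
finger_force: 0.0
((313.1643371582031, 41.40085983276367), (62.5921630859375, 33.26539611816406), 25.201122283935547)
((577.5069580078125, 399.802001953125), (62.41737747192383, 29.91411781311035), 5.8304548263549805)
```

View pics/w2.png

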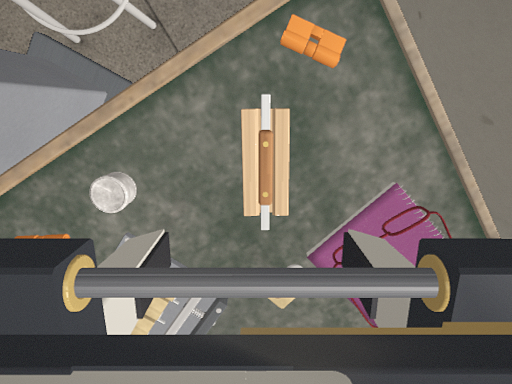

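The grip is at about (265,168), upright in the image, with the blade from (266,95) to (265,230). My mask caught the orange decoy at the top, so I'm recomputing on the grip only.

```bash
python3 - <<'E'
from h import *
c=load("w2");h=cv2.cvtColor(c["image"],cv2.COLOR_RGB2HSV)
m=cv2.inRange(h,(6,110,60),(16,255,215)); q=np.zeros_like(m);q[120:215,255:277]=m[120:215,255:277]
k=max(cv2.findContours(q,0,2)[0],key=cv2.contourArea)
def R(k,z):
    (x,y),(w,hh),a=cv2.minAreaRect(ray(c,k[:,0,:],z)[:,:2].astype(np.float32)); print(np.round((x,y,w,hh,a),1))
R(k,54)
b=cv2.inRange(h,(0,0,165),(180,45,255)); q=np.zeros_like(m);q[88:236,252:280]=b[88:236,252:280]; pts=cv2.findNonZero(q)
R(pts,32)
w=cv2.inRange(h,(10,50,130),(22,140,255)); q=np.zeros_like(m);q[95:225,230:300]=w[95:225,230:300]; R(cv2.findNonZero(q),20)
E
```

```text
[598.4 265.9  15.   82.6  28.9]
[599.2 265.4  21.9 159.1  32.7]
[599.2 264.9  57.  130.4  29.5]
```

```bash
python3 -m inch '[0,0,-0.004,0.0073,0.0111,0,-1,0,0,0,0,0,0.045,-1,0,0,0,0,0,0.045,-1,0,0,0,0,0,0.045,-1,0,0,0,0,0,0.045,-1,0,0,0,0,0,0.035,-1,0,0,0,0,0,0,-1,0,0,0,0,0,0,-1]'; python3 -m inch '[0,0,0,0,0,0.0,-1]'
```

```text
time: 4.42
tool_pos: [602.2, 265.8, 54.8]
tcp_rot: [-3.141, 0.0, 2.072]
contact_force: [-0.1, 0.8, -0.2]
grip_width: 91.7
finger_force: 0.0
time: 4.5
tool_pos: [603.8, 266.5, 57.3]
tcp_rot: [3.137, 0.001, 2.073]
contact_force: [0.4, 0.1, 1.3]
grip_width: 92.2
finger_force: 0.0
```

```bash
for i in 1 2 3 4 5; do python3 -m inch '[0,0,0,0,0,0,-1]' | sed -n '2,4p' | tr '\n' ' '; python3 - <<'E'
from plant import *
print(capture("wrist")["pose"][:3,3].round(1))
E
done; python3 -c "
from h import *;print(load('w2')['pose'].round(3))"
```

```text
tool_pos: [603.8, 266.7, 57.5] tcp_rot: [3.136, 0.001, 2.074] contact_force: [0.8, 0.0, 0.4] [566.9 331.4 241.9]
tool_pos: [602.9, 266.5, 56.3] tcp_rot: [3.138, 0.001, 2.074] contact_force: [0.5, 0.5, 0.0] [566.2 331.3 240.7]
tool_pos: [602.1, 266.3, 54.9] tcp_rot: [3.14, 0.0, 2.075] contact_force: [-0.2, -0.6, 0.2] [565.8 331.2 239.4]
tool_pos: [601.7, 266.2, 54.2] tcp_rot: [3.141, 0.0, 2.075] contact_force: [0.1, -0.6, 0.6] [565.6 331.2 238.6]
tool_pos: [601.6, 266.2, 53.9] tcp_rot: [-3.141, 0.0, 2.075] contact_force: [0.6, -1.2, 0.2] [565.6 331.2 238.3]
[[ 8.77000e-01 -4.65000e-01 -1.22000e-01  5.59875e+02]
 [ 4.80000e-01  8.43000e-01  2.42000e-01  3.20741e+02]
 [-1.00000e-02 -2.71000e-01  9.63000e-01  4.05116e+02]
 [ 0.00000e+00  0.00000e+00  0.00000e+00  1.00000e+00]]
```

The arm rings for about 0.5 s after a move, and the settled readings match the commanded pose. So: small correction, descend, close.

```bash
python3 -m inch '[0,0,0,0,-0.0025,0.01,-1,0,0,0,0,0,0.01,-1,0,0,0,0,0,0,-1,0,0,0,0,0,0,-1,0,0,0,0,0,0,-1,0,0,0,0,0,0,-1]'; python3 -m inch '[0,0,0,0,0,0,1,0,0,0,0,0,0,1,0,0,0,0,0,0,1,0,0,0,0,0,0,1,0,0,0,0,0,0,1,0,0,0,0,0,0,1,0,0,0,0,0,0,1,0,0,0,0,0,0,1,0,0,0,0,0,0,1,0,0,0,0,0,0,1]'
```

```text
time: 5.67
tool_pos: [600.1, 265.3, 38.0]
tcp_rot: [3.141, 0.0, 2.075]
contact_force: [-1.1, 0.5, -0.5]
grip_width: 91.6
finger_force: 0.0
time: 6.5
tool_pos: [599.9, 265.2, 37.9]
tcp_rot: [-3.142, 0.0, 2.075]
contact_force: [-0.5, -0.2, -0.1]
grip_width: 30.1
finger_force: 0.0
```

```bash
python3 -m inch '[0,0,0,0,0,0,1,0,0,0,0,0,0,1,0,0,0,0,0,0,1,0,0,0,0,0,0,1,0,0,0,0,0,0,1,0,0,0,0,0,0,1]'
```

```text
time: 7.0
tool_pos: [599.9, 265.2, 37.9]
tcp_rot: [-3.142, 0.0, 2.075]
contact_force: [0.2, 0.6, 0.1]
grip_width: 0.5
finger_force: 0.0
```

The opening went to 0.5 mm with no pad force, so the grasp missed. I'll look.

```bash
python3 - <<'E'
from h import *
from plant import capture
c=capture("wrist");s=capture("scene");t=capture("top")
for n,q in(("w3",c),("s3",s),("t3",t)): np.savez(n+".npz",image=q["image"],mtx=q["mtx"],pose=q["pose"])
T=[599.9,265.2,27]; print(proj(s,[T]),proj(t,[T]),proj(c,[T]))
i=lambda q:q["image"][:,:,::-1]
a=cv2.resize(i(c),(400,300)); b=cv2.resize(i(s)[160:260,150:283],(400,300)); d=cv2.resize(i(t)[130:220,150:270],(400,300))
cv2.imwrite("pics/m3.png",np.vstack([np.hstack([a,b]),np.hstack([d,0*d])]))
E
```

```text
[[197.28901819 212.07246538]] [[202.10112002 168.98744682]] [[256.21107732 224.61784067]]
```

View pics/m3.png

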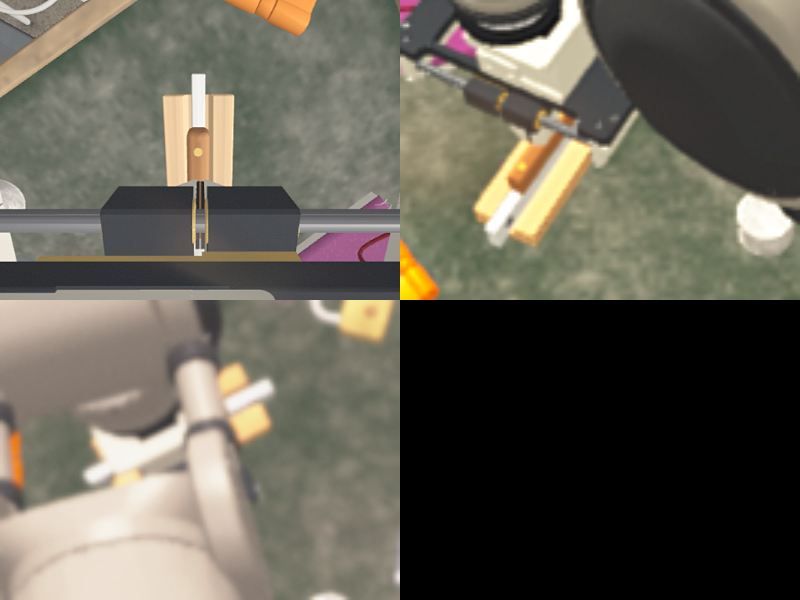

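```bash
python3 - <<'E'
from h import *
c=load("w3");s=load("s3");i=lambda q:q["image"][:,:,::-1]
a=cv2.resize(i(c)[200:340,200:310],(400,509),interpolation=2); b=cv2.resize(i(s)[180:250,165:220],(400,509),interpolation=2)
cv2.imwrite("pics/m4.png",np.hstack([a,b]))
E
python3 -m inch '[0,0,0,0,0,0,1]'
```

```text
time: 7.23
tool_pos: [599.9, 265.2, 37.9]
tcp_rot: [-3.142, 0.0, 2.075]
contact_force: [-0.3, -0.3, -0.3]
grip_width: 0.5
finger_force: 0.0
```

View pics/m4.png

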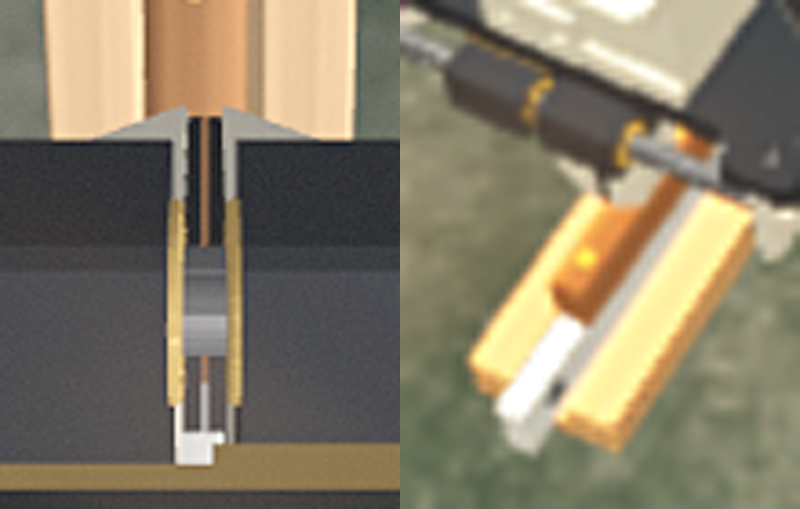

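```bash
python3 - <<'E'
from h import *
c=load("w3");s=load("s3")
x=np.array([-.484,.875,0]);y=np.array([.875,.484,0]);t=np.array([599.9,265.2,0])
for z in(27,38,46,54,60,70): print(z,[proj(c,[t+x*9.5+y*k+[0,0,z]])[0].round(0).tolist() for k in(-9,0,9)],[proj(s,[t+x*9.5+y*k+[0,0,z]])[0].round(0).tolist() for k in (-9,9)])
print("grip top ends", [proj(c,[[599,264.8,54]+x*k])[0].round(0).tolist() for k in(42,0,-42)])
E
```

```text
27 [[242.0, 211.0], [256.0, 211.0], [270.0, 211.0]] [[198.0, 216.0], [192.0, 214.0]]
38 [[241.0, 216.0], [256.0, 216.0], [271.0, 216.0]] [[198.0, 214.0], [192.0, 211.0]]
46 [[241.0, 221.0], [256.0, 221.0], [272.0, 221.0]] [[198.0, 212.0], [191.0, 209.0]]
54 [[240.0, 226.0], [256.0, 226.0], [272.0, 226.0]] [[197.0, 211.0], [191.0, 208.0]]
60 [[240.0, 230.0], [256.0, 230.0], [273.0, 230.0]] [[197.0, 209.0], [190.0, 206.0]]
70 [[239.0, 237.0], [256.0, 237.0], [274.0, 237.0]] [[196.0, 207.0], [190.0, 204.0]]
grip top ends [[254.0, 168.0], [255.0, 242.0], [255.0, 306.0]]
```

The fingertips sit at about z 60, just above the grip top, higher than the nominal geometry gives. I'll open and go lower in small steps while watching the force.

```bash
python3 -m inch '[0,0,0,0,0,0,-1,0,0,0,0,0,0,-1,0,0,0,0,0,0,-1,0,0,0,0,0,0,-1,0,0,0,0,0,0,-1,0,0,0,0,0,0,-1,0,0,0,0,0,0,-1,0,0,0,0,0,0,-1,0,0,0,0,0,0,-1,0,0,0,0,0,0,-1]';python3 -m inch '[0,0,0,0,0,0.01,0,0,0,0,0,0,0,0,0,0,0,0,0,0,0]'
python3 - <<'E'
from h import *
from plant import capture,get_obs
o=get_obs();c=capture("wrist");s=capture("scene"); print(o["tool_pos"].round(1),o["contact_force"].round(1),o["grip_width"])
i=lambda q:q["image"][:,:,::-1]
cv2.imwrite("pics/m5.png",np.hstack([cv2.resize(i(c)[130:300,120:390],(430,270),interpolation=2),cv2.resize(i(s)[170:250,150:250],(370,270),interpolation=2)]))
np.savez("w5.npz",image=c["image"],mtx=c["mtx"],pose=c["pose"])
x=np.array([-.484,.875,0]);y=np.array([.875,.484,0]);t=o["tool_pos"].copy();w=o["grip_width"]/2
for dz in(-11,0,8,15,22,30): print(dz,[proj(c,[t+x*9.5+y*k+[0,0,dz]])[0].round(0).tolist() for k in(-w,w)],[proj(s,[t+x*9.5+y*k+[0,0,dz]])[0].round(0).tolist() for k in(-w,w)])
E
```

```text
time: 8.07
tool_pos: [599.9, 265.2, 37.9]
tcp_rot: [-3.142, 0.0, 2.075]
contact_force: [0.6, -0.3, 0.8]
grip_width: 62.6
finger_force: 0.0
time: 8.32
tool_pos: [599.3, 265.0, 29.0]
tcp_rot: [-3.14, -0.0, 2.075]
contact_force: [-0.0, 0.0, -0.9]
grip_width: 51.5
finger_force: 0.0
[599.3 265.   29. ] [-0.   0.  -0.9] 51.450055990725645
-11 [[216.0, 211.0], [297.0, 211.0]] [[205.0, 221.0], [187.0, 213.0]]
0 [[214.0, 216.0], [299.0, 216.0]] [[204.0, 219.0], [187.0, 211.0]]
8 [[212.0, 221.0], [301.0, 221.0]] [[204.0, 217.0], [186.0, 209.0]]
15 [[210.0, 225.0], [302.0, 225.0]] [[204.0, 216.0], [186.0, 207.0]]
22 [[208.0, 230.0], [304.0, 230.0]] [[203.0, 214.0], [185.0, 206.0]]
30 [[206.0, 236.0], [306.0, 236.0]] [[203.0, 212.0], [185.0, 204.0]]
```

View pics/m5.png

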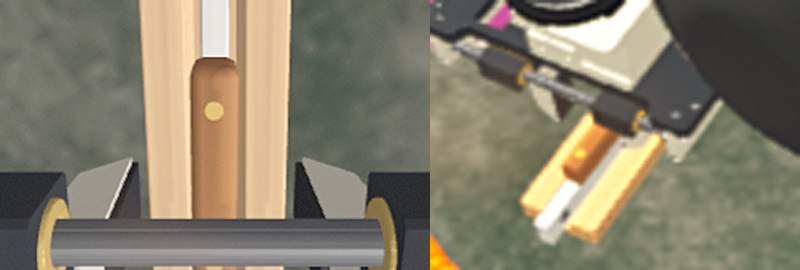

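The open fingertips show at about (203,229) and (308,230), which puts them some 22 mm behind the reported TCP. I'm lowering further while watching the force.

```bash
python3 -m inch '[0,0,0,0,0,0.0075,0,0,0,0,0,0,0.005,0,0,0,0,0,0,0,0,0,0,0,0,0,0,0]';python3 -m inch '[0,0,0,0,0,0.006,0,0,0,0,0,0,0.0,0,0,0,0,0,0,0,0]'; python3 -m inch '[0,0,0,0,0,0,1,0,0,0,0,0,0,1,0,0,0,0,0,0,1,0,0,0,0,0,0,1,0,0,0,0,0,0,1,0,0,0,0,0,0,1,0,0,0,0,0,0,1,0,0,0,0,0,0,1,0,0,0,0,0,0,1]'
```

```text
time: 8.75
tool_pos: [599.6, 265.1, 19.3]
tcp_rot: [-3.141, -0.0, 2.075]
contact_force: [-1.5, 0.3, 1.1]
grip_width: 46.0
finger_force: 0.0
time: 9.0
tool_pos: [599.7, 265.1, 14.7]
tcp_rot: [-3.141, -0.0, 2.075]
contact_force: [-0.4, 0.4, 0.8]
grip_width: 45.8
finger_force: 0.0
time: 9.75
tool_pos: [600.0, 265.2, 15.1]
tcp_rot: [3.141, 0.0, 2.075]
contact_force: [0.0, -0.8, -0.1]
grip_width: 15.9
finger_force: 29.8
```

Gripped: 15.9 mm opening at 29.8 N. Now lift, carry and turn.

```bash
python3 -m inch '[0,0,0,0,0,-0.01,1,0,0,0,0,0,-0.01,1,0,0,0,0,0,-0.01,1,0,0,0,0,0,-0.03125,1,0,0,0,0,0,-0.03125,1,0,0,0,0,0,-0.03125,1,0,0,0,0,0,0,1,0,0,0,0,0,0,1]'; python3 -m inch '[0,0,0,-0.0206,-0.0289,0,1,0,0,0,-0.0206,-0.0289,0,1,0,0,0,-0.0206,-0.0289,0,1,0,0,0,-0.0206,-0.0289,0,1,0,0,0,-0.0206,-0.0289,0,1,0,0,0,-0.0206,-0.0289,0,1,0,0,0,-0.0206,-0.0289,0,1,0,0,0,-0.0206,-0.0289,0,1,0,0,0,-0.0206,-0.0289,0,1,0,0,0,-0.0206,-0.0289,0,1]'; python3 -m inch '[0,0,0.06,0,0,0,1,0,0,0.06,0,0,0,1,0,0,0.06,0,0,0,1,0,0,0.06,0,0,0,1,0,0,0.06,0,0,0,1,0,0,0.06,0,0,0,1,0,0,0.0357,0,0,0,1,0,0,0,0,0,0,1,0,0,0,0,0,0,1,0,0,0,0,0,0,1]';  python3 -m inch '[0,0,0,0,0,0,1,0,0,0,0,0,0,1,0,0,0,0,0,0,1]'
```

```text
time: 10.42
tool_pos: [600.9, 265.5, 116.3]
tcp_rot: [3.138, 0.001, 2.075]
contact_force: [0.1, -0.2, -2.5]
grip_width: 15.6
finger_force: 29.8
time: 11.25
tool_pos: [475.2, 8.3, 112.8]
tcp_rot: [-3.139, -0.002, 2.075]
contact_force: [-0.1, 0.0, -3.0]
grip_width: 15.4
finger_force: 29.9
time: 12.08
tool_pos: [476.5, 9.3, 113.5]
tcp_rot: [-3.14, 0.0, 1.483]
contact_force: [0.6, 0.0, -1.7]
grip_width: 15.4
finger_force: 29.9
time: 12.33
tool_pos: [477.0, 9.3, 114.0]
tcp_rot: [-3.142, 0.0, 1.482]
contact_force: [-0.4, 0.1, -2.1]
grip_width: 15.5
finger_force: 29.9
```

```bash
python3 - <<'E'
from h import *
from plant import capture
c=capture("wrist"); np.savez("w6.npz",image=c["image"],mtx=c["mtx"],pose=c["pose"])
o=np.array([568.5,.8,0]);ex=np.array([.996,-.089,0]);ey=np.array([.089,.996,0])
J=lambda x,y,z:proj(c,[o+ex*x+ey*y+[0,0,z]])[0].round().tolist()
print("pred bar",J(25,77,26),J(25,-77,26),"cyl",[J(-25,y,29) for y in(-57.8,-19.3,19.3,57.8)])
hsv=cv2.cvtColor(c["image"],cv2.COLOR_RGB2HSV)
m=cv2.inRange(hsv,(15,60,120),(30,255,255)); m[245:]=0
for k in cv2.findContours(m,0,1)[0]:
    if cv2.contourArea(k)<300: continue
    b=cv2.boundingRect(k); P=(ray(c,k[:,0,:],29)-o)@np.c_[ex,ey]; (x,y),(w,h),a=cv2.minAreaRect(P.astype(np.float32)); print("cyl jig",np.round((x,y,w,h,a),1),b)
m=cv2.inRange(hsv,(8,3,165),(40,60,255)); m[245:]=0
for k in cv2.findContours(m,0,1)[0]:
    if cv2.contourArea(k)<300: continue
    b=cv2.boundingRect(k); P=(ray(c,k[:,0,:],26)-o)@np.c_[ex,ey]; (x,y),(w,h),a=cv2.minAreaRect(P.astype(np.float32)); print("white",np.round((x,y,w,h,a),1),b)
E
```

```text
pred bar [401.0, 101.0] [381.0, 272.0] cyl [[330.0, 255.0], [333.0, 215.0], [336.0, 172.0], [339.0, 126.0]]
cyl jig [-29.6 -17.1  32.4  66.8  90. ] (290, 195, 75, 36)
cyl jig [-29.6  20.6  66.7  31.9   1.2] (291, 152, 79, 38)
cyl jig [-26.9  57.7  31.1  66.8  90. ] (295, 106, 82, 40)
cyl jig [ 90.5 126.2  20.3  38.4  12.1] (484, 3, 28, 55)
cyl jig [-244.2   51.1  223.6   18.    65.1] (28, 0, 98, 245)
white [ 39.3  13.6 123.9  27.1  89.6] (386, 103, 45, 142)
white [-73.8  52.   53.5  62.9   0.1] (246, 93, 67, 78)
white [-130.1  129.5   40.2   47.9   90. ] (175, 0, 64, 59)
white [-245.8  113.3   92.2   45.5   23.2] (0, 0, 98, 83)
```

The jig alignment is confirmed (angles within about 0.5°, cylinder length 66.7 mm). Lowering behind the cylinders.

```bash
python3 -m inch '[0,0,0,0,0,0.02,1,0,0,0,0,0,0.02,1,0,0,0,0,0,0.02,1,0,0,0,0,0,0.02,1,0,0,0,0,0,0.02,1,0,0,0,0,0,0.0056,1,0,0,0,0,0,0,1,0,0,0,0,0,0,1,0,0,0,0,0,0,1,0,0,0,0,0,0,1]'; python3 -m inch '[0,0,0,0,0,0,1,0,0,0,0,0,0,1,0,0,0,0,0,0,1]'
```

```text
time: 13.22
tool_pos: [477.8, 9.2, 30.6]
tcp_rot: [3.14, 0.0, 1.481]
contact_force: [0.3, 0.0, -3.1]
grip_width: 15.6
finger_force: 29.9
time: 13.47
tool_pos: [477.2, 9.2, 30.0]
tcp_rot: [3.141, 0.0, 1.481]
contact_force: [-0.2, 1.0, -3.4]
grip_width: 15.4
finger_force: 29.9
```

```bash
python3 -m inch '[0,0,0,0,0.00375,0,1,0,0,0,0,0.00375,0,1,0,0,0,0,0.00375,0,1,0,0,0,0,0.00375,0,1,0,0,0,0,0.00375,0,1,0,0,0,0,0.00375,0,1,0,0,0,0,0.00375,0,1,0,0,0,0,0.00375,0,1,0,0,0,0,0.00375,0,1]'; python3 -m inch '[0,0,0,0,0.00375,0,1,0,0,0,0,0.0025,0,1,0,0,0,0,0.0025,0,1,0,0,0,0,0.0025,0,1,0,0,0,0,0,0,1,0,0,0,0,0,0,1,0,0,0,0,0,0,1]';for i in 1 2 3; do python3 -m inch '[0,0,0,0,0,0,1]'|sed -n '2,4p'; done
```

```text
time: 14.22
tool_pos: [504.1, 6.8, 29.6]
tcp_rot: [-3.141, 0.0, 1.481]
contact_force: [-2.1, 1.1, -1.2]
grip_width: 15.8
finger_force: 29.9
time: 14.8
tool_pos: [513.2, 6.0, 29.7]
tcp_rot: [3.141, 0.0, 1.481]
contact_force: [0.4, 0.3, -2.3]
grip_width: 15.8
finger_force: 29.9
tool_pos: [513.2, 6.0, 29.7]
tcp_rot: [3.141, 0.0, 1.481]
contact_force: [-1.5, 0.5, -2.3]
tool_pos: [513.2, 6.0, 29.7]
tcp_rot: [3.141, 0.0, 1.481]
contact_force: [-0.1, 0.5, -2.0]
tool_pos: [513.1, 6.0, 29.7]
tcp_rot: [3.141, 0.0, 1.481]
contact_force: [-0.0, 0.3, -2.0]
```

```bash
f(){ sed -n '2p;4p'|tr '\n' ' '; echo; }
python3 -m inch '[0,0,0,0,0.0025,0,1,0,0,0,0,0.0025,0,1,0,0,0,0,0,0,1,0,0,0,0,0,0,1]'|f
python3 -m inch '[0,0,0,0,0.0025,0,1,0,0,0,0,0,0,1,0,0,0,0,0,0,1]'|f
python3 -m inch '[0,0,0,0,0.0025,0,1,0,0,0,0,0,0,1]'|f
python3 -m inch '[0,0,0,0,0,0,1]'|f
python3 -m inch '[0,0,0,0,0.00125,0,1,0,0,0,0,0,0,1]'|f
python3 -m inch '[0,0,0,0,0,0,1]'|f
python3 -m inch '[0,0,0,0,0,0,1]'|f
```

```text
tool_pos: [516.9, 5.7, 29.6] contact_force: [-2.0, 0.6, -2.1] 
tool_pos: [518.9, 5.5, 29.5] contact_force: [-2.2, 0.8, -2.6] 
tool_pos: [521.1, 5.2, 29.5] contact_force: [-2.4, 0.9, -3.4] 
tool_pos: [521.1, 5.3, 29.6] contact_force: [-1.6, 1.1, -3.1] 
tool_pos: [521.9, 5.2, 29.6] contact_force: [-1.4, 0.7, -2.4] 
tool_pos: [521.9, 5.2, 29.6] contact_force: [-1.5, -0.2, -3.1] 
tool_pos: [521.9, 5.2, 29.6] contact_force: [-1.6, -0.6, -3.6]
```

```bash
f(){ sed -n '2p;4p'|tr '\n' ' '; echo; }
python3 -m inch '[0,0,0,0,0.00125,0,1,0,0,0,0,0,0,1,0,0,0,0,0,0,1]'|f
python3 -m inch '[0,0,0,0,0.00125,0,1,0,0,0,0,0,0,1,0,0,0,0,0,0,1]'|f
python3 -m inch '[0,0,0,0,0.00125,0,1,0,0,0,0,0,0,1,0,0,0,0,0,0,1]'|f
python3 -m inch '[0,0,0,0,0,0,1]'|f
python3 -m inch '[0,0,0,0,0.00125,0,1,0,0,0,0,0,0,1,0,0,0,0,0,0,1]'|f
python3 -m inch '[0,0,0,0,0,0,1]'|f
python3 -m inch '[0,0,0,0,0,0,1]'|f
```

```text
tool_pos: [523.0, 5.1, 29.6] contact_force: [-2.1, 0.6, -3.4] 
tool_pos: [523.7, 5.1, 29.6] contact_force: [-2.5, 0.2, -2.1] 
tool_pos: [523.8, 5.1, 29.5] contact_force: [-4.8, 0.2, -0.2] 
tool_pos: [523.9, 5.1, 29.5] contact_force: [-5.8, -0.8, 0.5] 
tool_pos: [524.4, 5.2, 29.4] contact_force: [-6.8, 0.6, 2.1] 
tool_pos: [524.3, 5.1, 29.4] contact_force: [-7.5, 0.3, 1.0] 
tool_pos: [524.4, 5.2, 29.4] contact_force: [-6.7, 1.5, 0.7]
```

```bash
f(){ sed -n '2,5p'|tr '\n' ' '; echo; }
python3 -m inch '[0,0,0,0,0.00125,0,1,0,0,0,0,0,0,1,0,0,0,0,0,0,1]'|f
python3 -m inch '[0,0,0,0,0.00125,0,1,0,0,0,0,0,0,1,0,0,0,0,0,0,1]'|f
python3 -m inch '[0,0,0,0,0.00125,0,1,0,0,0,0,0,0,1,0,0,0,0,0,0,1]'|f
python3 -m inch '[0,0,0,0,0,0,1]'|f
```

```text
tool_pos: [525.2, 5.1, 29.4] tcp_rot: [-3.138, -0.0, 1.481] contact_force: [-7.5, 1.7, 1.2] grip_width: 15.7 
tool_pos: [526.1, 5.0, 29.4] tcp_rot: [-3.138, -0.0, 1.481] contact_force: [-6.9, 1.9, 1.0] grip_width: 16.0 
tool_pos: [527.0, 5.0, 29.4] tcp_rot: [-3.138, -0.0, 1.481] contact_force: [-8.2, 2.2, 1.7] grip_width: 16.0 
tool_pos: [527.0, 5.0, 29.3] tcp_rot: [-3.138, -0.0, 1.481] contact_force: [-7.3, 1.0, 1.9] grip_width: 15.8
```

```bash
f(){ sed -n '2p;4,5p'|tr '\n' ' '; echo; }
python3 -m inch '[0,0,0,0,0.00125,0,1,0,0,0,0,0,0,1,0,0,0,0,0,0,1]'|f
python3 -m inch '[0,0,0,0,0.00125,0,1,0,0,0,0,0,0,1,0,0,0,0,0,0,1]'|f
python3 -m inch '[0,0,0,0,0.001,0,1,0,0,0,0,0,0,1,0,0,0,0,0,0,1]'|f
python3 -m inch '[0,0,0,0,0,0,1]'|f
python3 - <<'E'
from h import *
from plant import capture
for n in("wrist","scene","top"):
    c=capture(n); np.savez(n[0]+"7.npz",image=c["image"],mtx=c["mtx"],pose=c["pose"])
c=load("w7"); o=np.array([568.5,.8,0]);ex=np.array([.996,-.089,0]);ey=np.array([.089,.996,0])
hsv=cv2.cvtColor(c["image"],cv2.COLOR_RGB2HSV); m=cv2.inRange(hsv,(15,60,110),(30,255,255)); m[250:]=0
for k in cv2.findContours(m,0,1)[0]:
    if cv2.contourArea(k)<300: continue
    P=(ray(c,k[:,0,:],29)-o)@np.c_[ex,ey]; print("cyl",P.min(0).round(1),P.max(0).round(1))
m=cv2.inRange(hsv,(8,3,165),(40,60,255)); m[250:]=0
for k in cv2.findContours(m,0,1)[0]:
    if cv2.contourArea(k)<200: continue
    P=(ray(c,k[:,0,:],26)-o)@np.c_[ex,ey]; print("white",P.min(0).round(1),P.max(0).round(1))
E
```

```text
tool_pos: [527.8, 4.9, 29.3] contact_force: [-8.9, 0.6, 2.0] grip_width: 15.9 
tool_pos: [528.7, 4.8, 29.3] contact_force: [-8.1, -0.1, 0.9] grip_width: 15.9 
tool_pos: [529.4, 4.8, 29.3] contact_force: [-7.9, 0.7, 1.0] grip_width: 16.2 
tool_pos: [529.5, 4.7, 29.3] contact_force: [-8.2, 0.4, 0.7] grip_width: 15.7 
cyl [-23.9  -4.5] [27.7  0.8]
cyl [-32.2   5.3] [30.  36.9]
cyl [-34.2  42.2] [30.2 73.8]
cyl [ 81.8 110.1] [ 92.3 125.3]
white [-7.7  5.5] [ 2.5 19.6]
white [-32.7  38.6] [14.3 40.4]
white [-7.1 43.4] [ 2.7 56.7]
white [30.9 -5.7] [44.3 75.9]
white [-33.1  75.4] [14.8 77.6]
white [-85.7  37.5] [-34.2  80.8]
white [-86.4  76. ] [-45.9  83.4]
white [-154.   107.7] [-100.2  126.7]
```

```bash
f(){ sed -n '2p;4,5p'|tr '\n' ' '; echo; }
python3 -m inch '[0,0,0,0,0.0008,0,1,0,0,0,0,0,0,1,0,0,0,0,0,0,1]'|f
python3 -m inch '[0,0,0,0,0.0008,0,1,0,0,0,0,0,0,1,0,0,0,0,0,0,1]'|f
python3 -m inch '[0,0,0,0,0,0,1]'|f
python3 - <<'E'
from h import *
from plant import capture
c=capture("wrist"); np.savez("w8.npz",image=c["image"],mtx=c["mtx"],pose=c["pose"])
o=np.array([568.5,.8,0]);ex=np.array([.996,-.089,0]);ey=np.array([.089,.996,0])
hsv=cv2.cvtColor(c["image"],cv2.COLOR_RGB2HSV); m=cv2.inRange(hsv,(8,3,165),(40,60,255)); m[250:]=0
for k in cv2.findContours(m,0,1)[0]:
    P=(ray(c,k[:,0,:],26)-o)@np.c_[ex,ey]
    if len(k)>20 and P[:,0].min()>28: print("bar",P.min(0).round(1),P.max(0).round(1))
E
```

```text
tool_pos: [529.9, 4.7, 29.2] contact_force: [-8.9, 1.7, 0.6] grip_width: 15.5 
tool_pos: [530.4, 4.7, 29.2] contact_force: [-9.1, 1.4, 2.2] grip_width: 15.5 
tool_pos: [530.5, 4.7, 29.3] contact_force: [-8.9, 1.0, 2.7] grip_width: 16.1 
bar [51.1 41. ] [52.9 47.5]
bar [44.2 39.9] [50.5 48.1]
bar [31.9 -5.7] [44.1 75.9]
bar [66.7 69.9] [73.5 76.4]
bar [38.6 77. ] [44.7 82.8]
```

```bash
f(){ sed -n '2p;4,5p'|tr '\n' ' '; echo; }
python3 -m inch '[0,0,0,0,-0.0025,0,1,0,0,0,0,-0.0025,0,1,0,0,0,0,0,0,1,0,0,0,0,0,0,1]'|f
python3 -m inch '[0,0,0,0,0,0,1]'|f
python3 - <<'E'
from h import *
from plant import capture
c=capture("wrist"); np.savez("w9.npz",image=c["image"],mtx=c["mtx"],pose=c["pose"])
o=np.array([568.5,.8,0]);ex=np.array([.996,-.089,0]);ey=np.array([.089,.996,0])
hsv=cv2.cvtColor(c["image"],cv2.COLOR_RGB2HSV); m=cv2.inRange(hsv,(8,3,165),(40,60,255)); m[250:]=0
for k in cv2.findContours(m,0,1)[0]:
    P=(ray(c,k[:,0,:],26)-o)@np.c_[ex,ey]
    if len(k)>20 and P[:,0].min()>28: print("bar",P.min(0).round(1),P.max(0).round(1))
E
```

```text
tool_pos: [528.8, 4.7, 29.6] contact_force: [-3.8, 0.3, -3.7] grip_width: 15.4 
tool_pos: [528.8, 4.7, 29.6] contact_force: [-2.7, 2.0, -1.7] grip_width: 15.7 
bar [51.  40.7] [53.2 47.8]
bar [44.6 40.8] [47.5 47.8]
bar [46.1 40.2] [50.9 49.6]
bar [30.6 -6.2] [44.  75.8]
bar [67.2 69.8] [73.5 76.2]
bar [38.4 76.8] [44.5 82.6]
```

```bash
f(){ sed -n '2p;4,5p'|tr '\n' ' '; echo; }
python3 -m inch '[0,0,0,0,-0.0025,0,1,0,0,0,0,0,0,1,0,0,0,0,0,0,1]'|f
python3 -m inch '[0,0,0,0,-0.0025,0,1,0,0,0,0,0,0,1,0,0,0,0,0,0,1]'|f
python3 -m inch '[0,0,0,0,0,0,1]'|f
python3 - <<'E'
from h import *
from plant import capture
c=capture("wrist"); np.savez("w10.npz",image=c["image"],mtx=c["mtx"],pose=c["pose"])
o=np.array([568.5,.8,0]);ex=np.array([.996,-.089,0]);ey=np.array([.089,.996,0])
hsv=cv2.cvtColor(c["image"],cv2.COLOR_RGB2HSV); m=cv2.inRange(hsv,(8,3,165),(40,60,255)); m[250:]=0
for k in cv2.findContours(m,0,1)[0]:
    P=(ray(c,k[:,0,:],26)-o)@np.c_[ex,ey]
    if len(k)>20 and P[:,0].min()>28: print("bar",P.min(0).round(1),P.max(0).round(1))
E
```

```text
tool_pos: [528.0, 4.5, 30.1] contact_force: [-0.0, -0.0, -2.2] grip_width: 15.8 
tool_pos: [525.1, 4.9, 29.7] contact_force: [0.4, 0.3, -2.5] grip_width: 15.1 
tool_pos: [525.1, 4.9, 29.7] contact_force: [-0.2, 0.4, -1.9] grip_width: 15.7 
bar [47.9 40.6] [50.8 47.6]
bar [50.8 40.6] [53.1 48.2]
bar [30.6 -9.1] [47.4 75.6]
bar [67.  69.6] [73.8 76.1]
bar [38.1 77.2] [44.3 82.5]
```

The blade is free with zero force and the bar stays near 6 mm, so the strip is holding the cylinders. Backing off and lifting, then a check picture.

```bash
python3 -m inch '[0,0,0,0,-0.01,0,1,0,0,0,0,-0.01,-0.01,1,0,0,0,0,-0.01,-0.02,1,0,0,0,0,-0.01,-0.03,1,0,0,0,0,0,-0.03,1,0,0,0,0,0,-0.016,1,0,0,0,0,0,0,1,0,0,0,0,0,0,1,0,0,0,0,0,0,1,0,0,0,0,0,0,1]'
python3 - <<'E'
from h import *
from plant import capture
c=capture("wrist"); np.savez("w11.npz",image=c["image"],mtx=c["mtx"],pose=c["pose"])
i=c["image"][80:260,230:450,::-1]; cv2.imwrite("pics/w11.png",cv2.resize(i,(733,600),interpolation=2))
E
```

```text
time: 21.85
tool_pos: [492.0, 8.0, 113.3]
tcp_rot: [-3.139, -0.0, 1.481]
contact_force: [0.1, 0.9, -2.9]
grip_width: 15.7
finger_force: 29.9
```

View pics/w11.png

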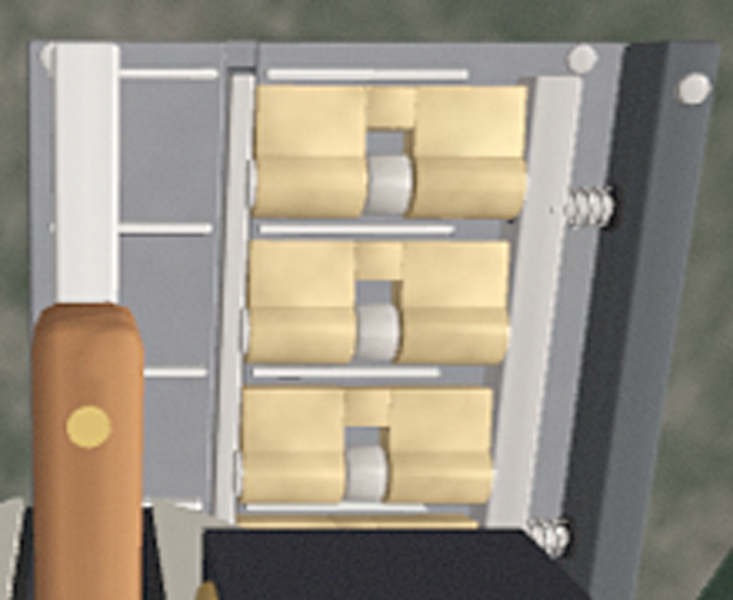

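The picture shows the strip standing up along the near ends at (240,300). All visible cylinders sit flush behind it and against the bar, with the fourth in line at the bottom. Now the straightedge goes back to its rest.

```bash
python3 -m inch '[0,0,-0.06,0,0,0,1,0,0,-0.06,0,0,0,1,0,0,-0.06,0,0,0,1,0,0,-0.06,0,0,0,1,0,0,-0.06,0,0,0,1,0,0,-0.06,0,0,0,1,0,0,-0.0357,0,0,0,1,0,0,0,0,0,0,1,0,0,0,0,0,0,1,0,0,0,0,0,0,1]';python3 -m inch '[0,0,0,0,0,0,1,0,0,0,0,0,0,1,0,0,0,0,0,0,1]'
```

```text
time: 22.73
tool_pos: [492.8, 7.8, 113.9]
tcp_rot: [-3.141, -0.001, 2.073]
contact_force: [0.4, 0.5, -2.1]
grip_width: 15.6
finger_force: 29.9
time: 22.98
tool_pos: [493.0, 7.8, 114.4]
tcp_rot: [-3.142, 0.0, 2.074]
contact_force: [-0.3, 0.2, -2.3]
grip_width: 15.6
finger_force: 29.9
```

```bash
python3 -m inch '[0,0,0,0.0217,0.02725,0,1,0,0,0,0.0217,0.02725,0,1,0,0,0,0.0217,0.02725,0,1,0,0,0,0.0217,0.02725,0,1,0,0,0,0.0217,0.02725,0,1,0,0,0,0.0217,0.02725,0,1,0,0,0,0.0217,0.02725,0,1,0,0,0,0.0217,0.02725,0,1,0,0,0,0.0217,0.02725,0,1,0,0,0,0.0217,0.02725,0,1]';python3 -m inch '[0,0,0,0,0,0,1,0,0,0,0,0,0,1,0,0,0,0,0,0,1,0,0,0,0,0,0,1,0,0,0,0,0,0,1,0,0,0,0,0,0,1,0,0,0,0,0,0,1,0,0,0,0,0,0,1,0,0,0,0,0,0,1]'
python3 - <<'E'
from h import *
from plant import capture
c=capture("wrist"); h=cv2.cvtColor(c["image"],cv2.COLOR_RGB2HSV); o=np.array([600,265.2,0]);x=np.array([-.483,.8756,0]);y=np.array([.8756,.483,0])
w=cv2.inRange(h,(10,50,130),(22,140,255)); w[235:]=0; k=max(cv2.findContours(w,0,1)[0],key=cv2.contourArea)
for k in cv2.findContours(w,0,1)[0]:
    if cv2.contourArea(k)>150:
        P=(ray(c,k[:,0,:],20)-o)@np.c_[x,y]; print(cv2.boundingRect(k),P.min(0).round(1),P.max(0).round(1))
E
```

```text
time: 23.82
tool_pos: [600.3, 266.5, 114.2]
tcp_rot: [-3.141, 0.0, 2.075]
contact_force: [0.5, 0.2, -3.1]
grip_width: 15.6
finger_force: 29.9
time: 24.57
tool_pos: [600.2, 264.9, 114.5]
tcp_rot: [3.142, 0.0, 2.074]
contact_force: [0.8, 0.3, -3.0]
grip_width: 15.4
finger_force: 29.9
(221, 116, 67, 119) [-41.5 -29.9] [64.9 27.6]
(431, 0, 81, 199) [ -7.  133.9] [150.9 228.9]
(0, 0, 239, 164) [  25.3 -223.3] [151.1 -13.8]
```

```bash
f(){ sed -n '2,5p'|tr '\n' ' '; echo; }
python3 -m inch '[0,0,0,0,-0.001,0.02,1,0,0,0,0,0,0.02,1,0,0,0,0,0,0.02,1,0,0,0,0,0,0.02,1,0,0,0,0,0,0,1,0,0,0,0,0,0,1,0,0,0,0,0,0,1,0,0,0,0,0,0,1,0,0,0,0,0,0,1]'|f
python3 -m inch '[0,0,0,0,0,0.01,1,0,0,0,0,0,0.01,1,0,0,0,0,0,0.01,1,0,0,0,0,0,0,1,0,0,0,0,0,0,1,0,0,0,0,0,0,1]'|f
python3 -m inch '[0,0,0,0,0,0.005,1,0,0,0,0,0,0.0035,1,0,0,0,0,0,0,1,0,0,0,0,0,0,1,0,0,0,0,0,0,1,0,0,0,0,0,0,1]'|f
```

```text
tool_pos: [600.2, 265.0, 51.7] tcp_rot: [3.139, 0.001, 2.075] contact_force: [0.4, -0.8, -2.0] grip_width: 15.5 
tool_pos: [599.5, 264.7, 26.2] tcp_rot: [-3.141, 0.0, 2.075] contact_force: [-0.6, 0.1, -2.2] grip_width: 15.8 
tool_pos: [599.5, 264.7, 19.8] tcp_rot: [3.141, 0.0, 2.075] contact_force: [-0.2, -1.1, -1.9] grip_width: 15.7
```

```bash
f(){ sed -n '2,5p'|tr '\n' ' '; echo; }
python3 -m inch '[0,0,0,0,0,0.0025,1,0,0,0,0,0,0.0015,1,0,0,0,0,0,0,1,0,0,0,0,0,0,1,0,0,0,0,0,0,1]'|f
python3 -m inch '[0,0,0,0,0,0.0015,1,0,0,0,0,0,0,1,0,0,0,0,0,0,1,0,0,0,0,0,0,1]'|f
```

```text
tool_pos: [599.4, 264.7, 16.4] tcp_rot: [3.142, 0.0, 2.075] contact_force: [0.7, -0.1, -2.7] grip_width: 15.5 
tool_pos: [599.4, 264.7, 15.2] tcp_rot: [-3.142, 0.0, 2.075] contact_force: [-0.5, 0.5, -3.0] grip_width: 15.6
```

```bash
f(){ sed -n '2,5p'|tr '\n' ' '; echo; }
python3 -m inch '[0,0,0,0,0,0.0012,1,0,0,0,0,0,0,1,0,0,0,0,0,0,1]'|f
python3 -m inch '[0,0,0,0,0,0.0012,1,0,0,0,0,0,0,1,0,0,0,0,0,0,1]'|f
```

```text
tool_pos: [599.6, 264.8, 15.1] tcp_rot: [3.141, 0.0, 2.075] contact_force: [-2.7, -0.5, 5.8] grip_width: 15.7 
tool_pos: [599.7, 264.8, 15.1] tcp_rot: [3.14, 0.0, 2.075] contact_force: [-4.5, -2.3, 12.0] grip_width: 15.7
```

It's seated: the floor reaction shows. Relieving, opening, then rising.

```bash
python3 -m inch '[0,0,0,0,0,-0.0022,1,0,0,0,0,0,0,1,0,0,0,0,0,0,1]'; python3 -m inch '[0,0,0,0,0,0,0,0,0,0,0,0,0,0,0,0,0,0,0,0,0,0,0,0,0,0,0,0,0,0,0,0,0,0,0,0,0,0,0,0,0,0,0,0,0,0,0,0,0,0,0,0,0,0,0,0]'; python3 -m inch '[0,0,0,0,0,-0.01,0,0,0,0,0,0,-0.02,0,0,0,0,0,0,-0.03,0,0,0,0,0,0,-0.04,0,0,0,0,0,0,-0.04,0,0,0,0,0,0,-0.04,0,0,0,0,0,0,0,0,0,0,0,0,0,0,0,0,0,0,0,0,0,0,0,0,0,0,0,0,0]'
python3 - <<'E'
from h import *
from plant import capture
c=capture("wrist"); np.savez("w12.npz",image=c["image"],mtx=c["mtx"],pose=c["pose"])
h=cv2.cvtColor(c["image"],cv2.COLOR_RGB2HSV); o=np.array([599.2,264.9,0]);x=np.array([-.483,.8756,0]);y=np.array([.8756,.483,0])
for n,lo,hi,z in(("grip",(6,110,60),(16,255,215),54),("wood",(10,50,130),(22,140,255),20),("blade",(0,0,165),(180,45,255),32)):
    m=cv2.inRange(h,lo,hi); m[238:]=0
    for k in cv2.findContours(m,0,1)[0]:
        if cv2.contourArea(k)<100: continue
        P=(ray(c,k[:,0,:],z)-o)@np.c_[x,y]
        if abs(P[:,1].mean())<50 and abs(P[:,0].mean())<110: print(n,P.min(0).round(1),P.max(0).round(1))
E
```

```text
time: 27.87
tool_pos: [599.6, 264.8, 15.1]
tcp_rot: [3.141, 0.0, 2.075]
contact_force: [-1.0, -0.6, 3.0]
grip_width: 15.7
finger_force: 29.9
time: 28.53
tool_pos: [599.4, 264.7, 15.0]
tcp_rot: [-3.142, 0.0, 2.075]
contact_force: [-0.3, 0.6, 0.1]
grip_width: 45.7
finger_force: 0.0
time: 29.37
tool_pos: [598.6, 264.5, 157.7]
tcp_rot: [-3.139, -0.0, 2.075]
contact_force: [-0.5, 0.8, -0.0]
grip_width: 46.3
finger_force: 0.0
grip [-39.8  -8.3] [42.5  7. ]
wood [-62.4 -29. ] [65.6 28.8]
blade [41.1 -5. ] [79.3  4.5]
```

The straightedge is upright and centred: grip and blade share a centre line, blade end at 79 mm. Handing in.

```bash
python3 -m inch '[0,0,0,0,0,0,0,0,0,0,0,0,0,0,0,0,0,0,0,0,0]' | head -2; python3 -c "
from plant import close_job; print(close_job())"
```

```text
time: 29.67
tool_pos: [599.2, 264.7, 158.4]
the job is handed in; nothing more can be done
None
```

I handed the job in at about 30 s: the catch strip is up and holding the cylinders (three seen flush behind it, the fourth only partly in view), the straightedge stands upright back in its rest, and the wrist force stayed around 9 N during the push; no verdict was returned.

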